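# Seat a power-supply module in the bench jig and shut the keeper

### The job

Push the grey power-supply module along the bench into the corner of the aluminium jig, so that it sits square and flush against both fences. Then push the jig's steel keeper arm round by its upright pin, all the way to its stop behind the module, and back away. Only push: the module must stay flat on the bench, never lifted or tipped, and the jar, the filter basket and the screwdriver are to be left alone.

Things in the scene. Friction and masses are not known exactly. Their poses are not given: they have to be found in the camera images.
- jig: Fixed corner jig: two aluminium bars 28 mm high (screw heads to 32), 24 thick. Origin on the bench at the inside corner; x away from the robot within 12 degrees, y left, z up. Long fence: inner face at x = 0, bar over x 0..24, y -310..24 mm. Short fence: inner face at y = 0, bar over y 0..24, x -120..0. The module is pushed to +x against the long one and to +y against the short one.
- home (a point): Point on the bench where the module's origin lies when it is home against both fences: x = -48, y = -65 mm in the jig's frame, axes as the jig's. Fixed to the jig.
- module: Loose grey sheet-metal box, 96 mm along x, 130 along y, 50 high, 0.5 to 1 kg, slides with ordinary friction; dark vent slots on top. Origin: centre of its underside. Starts short of home, on the robot's side of the long fence and 145 to 215 mm from home along the jig's y, turned up to 0.35 rad from the jig. Its long side goes along the long fence.
- keeper (a joint): Angle a (rad) of a steel arm, 12 mm wide, 32 to 44 mm above the bench, turning level about a pivot on the long fence. 0 = shut, at its stop: points along the jig's -x, 7 mm behind the seated module. Grows as it opens: at 1.57 it points along the jig's -y over the fence; starts at 1.6 to 1.85, range 0 to 2. From pivot to pin: (-cos a, -sin a) in the jig frame. Takes 1.2 N at the pin, stays where left.
- keeper_hinge (a point): Pivot axis of the keeper, at the top of its boss (22 mm across), 48 mm above the bench; in the jig frame at x = 14, y = -144 mm. Fixed to the jig.
- keeper_pin (a point): Centre of the top of the keeper's upright pin, 72 mm above the bench. The pin is round, 12 mm across, free to be pushed from 44 to 72 mm above the bench, 100 mm from the pivot axis. Moves with the keeper.
- jar: Bystander: white plastic jar with black lid, 48 mm across, 65 mm high, standing; origin at the centre of its underside. Stands to the left of the end stop or in front of it.
- basket: Bystander: round steel coffee filter basket, 70 mm across, 30 mm high, open upward; origin at the centre of its underside. Stands to the left of the end stop or in front of it (it and the jar may swap places).
- screwdriver: Bystander: screwdriver, about 200 mm long and 30 mm high, lying on the bench beyond the long fence near the corner, roughly along the fence; origin near its middle, on the bench.
Mind the look-alikes: they are no part of the job. There is more than one size of the module; the one meant has the size given above.

How it is judged:
By the outcome, as a careful person would: the job done as asked, in the order asked, and still so for the second after the job is handed in, with the robot touching nothing.
It also fails if it takes over 72 s, if anything falls off the work surface, if the arm or the gripper's body presses on something with over 40 N, if the wrist force passes 120 N, or if a joint passes its speed limit or range.

### The arm

A 6-joint arm with a two-finger parallel gripper is mounted at the origin on the work surface. World frame = base frame: x ahead of the robot, y to its left, z up, the work surface at z = 0. Lengths are in m, angles in rad, forces in N, time in s.
With the tool pointing down it reaches from about 0.375 to 0.75 m from the base axis. Payload 9 kg.
Tool frame: the origin (TCP) lies at the very end of the fingers, on their centre line; the grasp point (between the pads) lies 19 mm behind it; z points along the fingers, y is the line along which they close (so a half turn about z gives the same grasp; the last joint's range is limited). The gripper opens to 85 mm and grips with 20 to 120 N. Pads are 22 mm wide; open, the fingers measure 114 mm over their backs; the gripper's body (76 mm by 85 mm) begins 54 mm behind the grasp point. The pads swing forward as they close: fully open they stand 13 mm farther back than shut.
Start: joints at [-1.498, 0.104, 0.097, 1.564, 0, 1.353], TCP at [0.172, -0.575, 0.231] pointing down, gripper open.
Joint ranges: [-2.99, 2.99], [-0.84, 1.86], [-1.1, 1.16], [-1.84, 2.11], [-1.51, 1.56], [-3.14, 3.14]. Speed limits (rad/s): [2.22, 2.22, 2.57, 3.14, 3.14, 3.14].

### API

Orientations are given as a unit quaternion [w, x, y, z].
In Python, from rig import sense, get_image, calibration, order gives the robot as it stands.
- The arm moves only by the tool jog_arm, never from a script. Its argument "series" is a list of rows, each an object of numbers: "rx", "ry", "rz": the turn, a rotation vector about the world's x, y, z in degrees; "dx", "dy", "dz": the shift along the world's x, y, z in m; "gripper": the opening in per cent of the stroke, from 0 (shut) to 100 (fully open). In form: [{"rx": .., "ry": .., "rz": .., "dx": .., "dy": .., "dz": .., "gripper": ..}, ...]. A call has exactly 8 rows; each row is the pose to reach, as a shift and turn from the pose commanded when the call began; what a row does not reach only later rows make up. A row lasts 1/10 s, in which the tool goes at most 50 mm and 8.59 degrees, less where a joint would pass 70% of its speed; a pose out of reach is approached as far as the arm can. A call with a gripper value outside its range is refused whole. The fingers move at their own pace and stop on an object; "newtons" is the grip in N (left out, the last holds). Time passes only in rows, so rows that repeat a pose let the fingers close, or fill a call up. It gives the time, the measured TCP pose, the force, the opening and the grip force at its end, in the units of the state.
- sense(): the state, without advancing time (a new reading comes with each control period).
- get_image(name): name is "side" or "top" or "wrist"; returns the picture (420x560x3 uint8, red, green, blue); there is no depth.
- calibration(name): a dict with "camera_matrix" (3x3 intrinsics, pixels), "world_from_camera" (4x4, takes a point from camera to world coordinates). Camera axes: x right, y down, z forward; pixel columns grow to the right and rows downward; lengths in m; the calibration is good to about 2 mm. The wrist camera is an equidistant fisheye: a pixel r from the principal point sees the ray r / f radians off the axis. A picture is of the moment at which its call begins: read the wrist's pose just before it. calibration takes no time and is no camera call; for the wrist camera it gives the pose at the moment of the call.
- order.hand_in(): hands the job in; it is judged then, once.
The state is a dict: "clock": time; "joints": joint angles; "joint_vel": joint speeds; "joint_efforts": joint torques, N m; "tool_pos": TCP position; "ee_rot": TCP orientation; "contact_force": force on the tool from outside, world axes, zero at the start; "wrist_torque": the same for the moment, N m; "opening": opening from 0.0 (shut) to 1.0 (fully open); "grip_force": force on a finger pad.
Only numpy, scipy, OpenCV 4.12 (cv2) and the standard library are available. Lean on these libraries where they do the work, as an engineer would, in place of code of your own. Each camera call takes 0.05 s, during which the arm holds its last target. There are 200 camera calls.

## Working session

There is one attempt and no reset: what is moved stays moved. The work goes in short steps, Python scripts to look and compute and a tool call to move; the robot and the scene stay as the last step left them, time stands still between calls to the robot, and variables do not carry over. Pictures are saved under pics/ and viewed, at most 10 in all, crops included, and the job is handed in when it is done.

Besides the shell and the picture viewer there is one more tool, called as name(argument=value, ...), one argument or row to a line, values as JSON. jog_arm: Moves the arm, as the interface text tells. Its arguments: {"type":"object","properties":{"series":{"type":"array"},"newtons":{"type":"number"}},"required":["series"]}

```bash
mkdir -p pics; python3 - <<'E'
from rig import *
import cv2,numpy as np
np.set_printoptions(precision=4,suppress=True)
for n in("top","side"):
    im=get_image(n); cv2.imwrite(f"pics/{n}0.png",im[:,:,::-1]); c=calibration(n); print(n,c["camera_matrix"],c["world_from_camera"])
print(sense())
E
```

```text
top [[412.2415   0.     278.5992]
 [  0.     412.2415 209.2309]
 [  0.       0.       1.    ]] [[ 0.0179 -0.9957  0.0907  0.4583]
 [-0.9997 -0.0166  0.0151 -0.0649]
 [-0.0135 -0.091  -0.9958  0.9307]
 [ 0.      0.      0.      1.    ]]
side [[414.5823   0.     280.762 ]
 [  0.     414.5823 197.7414]
 [  0.       0.       1.    ]] [[ 0.9466 -0.228   0.2281  0.3762]
 [-0.3222 -0.6984  0.6391 -0.5622]
 [ 0.0136 -0.6784 -0.7345  0.6708]
 [ 0.      0.      0.      1.    ]]
{'clock': 0.1, 'joints': array([-1.4977,  0.1046,  0.0966,  1.5639, -0.    ,  1.3531]), 'joint_vel': array([-0.0018, -0.0019,  0.0025,  0.001 , -0.0008,  0.0012]), 'joint_efforts': array([  0.0073, -55.8211,  50.4717,   0.0132,  -0.0003,  -0.    ]), 'tool_pos': array([ 0.172 , -0.5745,  0.2307]), 'ee_rot': array([-0.0005,  0.9895,  0.1449,  0.    ]), 'contact_force': array([ 0.1348, -0.7961, -0.671 ]), 'wrist_torque': array([ 0.0024,  0.0458, -0.0127]), 'grip_force': 0.0, 'opening': 0.9963462576035306}
```

View pics/top0.png

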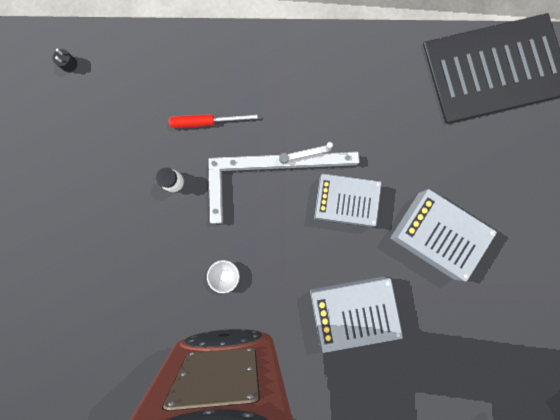

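View pics/side0.png

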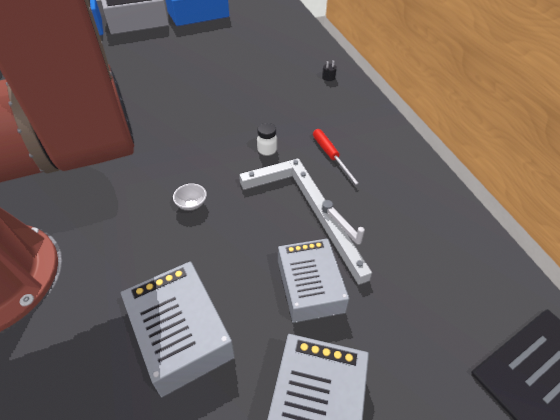

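The top view shows the wanted (smallest) module near (349,200). The jig corner is near (221,170), the keeper boss at (284,158) and its pin at (329,147). The jar is at (171,180) and the basket at (223,277). The modules at (356,315) and (445,235) are larger look-alikes.

```bash
cat > h.py <<'E'
import cv2,numpy as np
from rig import *
np.set_printoptions(precision=4,suppress=True)
def cast(n,px,z,c=None):
    c=c or calibration(n); K=np.array(c["camera_matrix"]);T=np.array(c["world_from_camera"])
    px=np.atleast_2d(px).astype(float); d=np.c_[px,np.ones(len(px))]@np.linalg.inv(K).T@T[:3,:3].T
    o=T[:3,3]; return o+d*((z-o[2])/d[:,2])[:,None]
E
python3 - <<'E'
from h import *
im=cv2.imread("pics/top0.png")
g=im.max(2)
x0,y0,x1,y1=150,130,400,240
cr=cv2.resize(im[y0:y1,x0:x1],None,fx=3.2,fy=3.2,interpolation=cv2.INTER_CUBIC)
cv2.imwrite("pics/crop0.png",cr)
hsv=cv2.cvtColor(im,cv2.COLOR_BGR2HSV)
for (x,y) in [(360,188),(330,220),(345,222),(225,163),(215,200),(330,163),(378,200),(349,224)]: print((x,y),im[y,x],end=' ')
# edge profiles
print("\ncol 320/250 rows", g[150:176,250], g[150:176,345]); print(g[200,205:226],g[170:182,350],g[215:232,350],g[200,310:325],g[200,372:386])
E
```

```text
(360, 188) [227 219 210] (330, 220) [139 129 124] (345, 222) [140 132 126] (225, 163) [251 248 242] (215, 200) [251 249 244] (330, 163) [242 239 234] (378, 200) [222 213 205] (349, 224) [93 87 85] 
col 320/250 rows [113 113 113 113 111 122 199 255 251 250 250 251 251 251 251 253 242 187
 153 125  72  80 104 109 114 115] [110 114 161 209 222 240 203 177 182 210 242 253 241 181 151 126  73  79
 105 109 110 110 109 110 109 109]
[112 106 103 105 166 250 254 252 251 251 251 252 251 253 252 185 144 101
  79  77  76] [110 109 109 110 110 107 114 173 227 229 227 226] [227 227 227 226 226 227 219 174 128 100  97  98  99  99 100  99  99] [101 101 100 100 100 105 141 171 225 228 207 125 196 247 237] [229 229 228 229 230 232 222 134  78  78  78  79  79  78]
```

View pics/crop0.png

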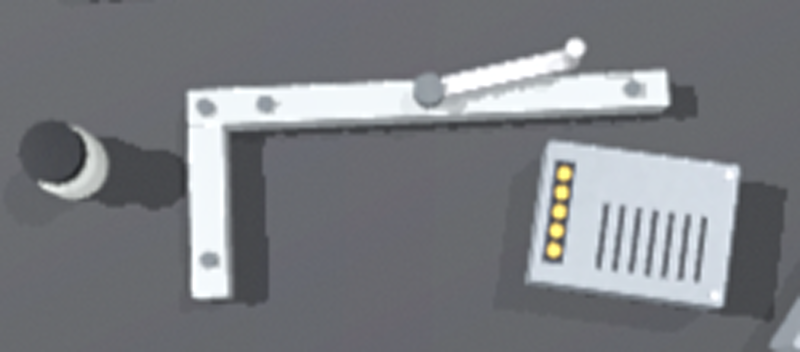

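The crop shows the fence's inner top edge as a bright/dark step, and the module top as a bright quadrilateral. I'll fit lines to these edges.

```bash
cat >> h.py <<'E'
def step(p,th):  # last crossing from above to below th
    i=np.where((p[:-1]>=th)&(p[1:]<th))[0]
    i=i[-1]; return i+(p[i]-th)/(p[i]-p[i+1])
def line(P):  # robust point+direction in xy
    vx,vy,x,y=cv2.fitLine(P[:,:2].astype(np.float32),cv2.DIST_HUBER,0,1e-4,1e-4).ravel(); return np.array([x,y]),np.array([vx,vy])
def modtop(n,im,seed,th=188,z=.05):
    m=(im.max(2)>th).astype(np.uint8); m=cv2.morphologyEx(m,cv2.MORPH_OPEN,np.ones((3,3)))
    cs=cv2.findContours(m,cv2.RETR_EXTERNAL,cv2.CHAIN_APPROX_NONE)[0]
    c=[c for c in cs if cv2.pointPolygonTest(c,seed,False)>=0 or cv2.contourArea(c)>100 and cv2.pointPolygonTest(cv2.convexHull(c),seed,False)>=0][0]
    w=cast(n,cv2.convexHull(c).reshape(-1,2),z)[:,:2]
    return cv2.minAreaRect((w*1000).astype(np.float32))
E
python3 - <<'E'
from h import *
im=cv2.imread("pics/top0.png"); g=im.max(2).astype(float)
A=np.array([(x,155+step(g[155:176,x],215)) for x in range(228,350,2)])
B=np.array([(210+step(g[y,210:228],218),y) for y in range(178,218,2)])
a,da=line(cast("top",A,.028)); b,db=line(cast("top",B,.028))
da*=np.sign(-da[1]) ; db*=np.sign(-db[0])
t=np.linalg.solve(np.c_[da,-db],b-a); c=a+t[0]*da
print("corner",c,"yaw long",np.arctan2(da[0],-da[1]),"short",np.arctan2(-db[1],-db[0]))
print("res",np.std(np.cross(cast('top',A,.028)[:,:2]-a,da)))
print(modtop("top",im,(340,195)))
m=(im.max(2)>188)
th=np.arctan2(da[0],-da[1]); R=np.array([[np.cos(th),-np.sin(th)],[np.sin(th),np.cos(th)]])
for n,p,z in (("boss",(284,158),.048),("pin",(329.5,145.5),.072)):
    w=cast("top",p,z)[0,:2]; print(n,w,"jig",R.T@(w-c))
print("expected hinge",c+R@[.014,-.144],"home",c+R@[-.048,-.065])
E
```

```text
corner [0.6306 0.0829] yaw long 0.056959946 short 0.05127714
res 0.0031368620449508207
((562.3726196289062, -199.67807006835938), (128.7662811279297, 94.71569061279297), 82.80343627929688)
boss [ 0.6508 -0.0613] jig [ 0.0119 -0.1451]
pin [ 0.6739 -0.1573] jig [ 0.0295 -0.2422]
expected hinge [ 0.6528 -0.0601] home [0.5864 0.0152]<stdin>:9: DeprecationWarning: Arrays of 2-dimensional vectors are deprecated. Use arrays of 3-dimensional vectors instead. (deprecated in NumPy 2.0)
```

Jig corner is (0.631, 0.083) with yaw about 3.2°. The module centre is (0.562, -0.200) with yaw -7.2°, and its measured size of 129x95 is right. Home is (0.586, 0.015), and the keeper angle is about 1.75. All of these agree with the stated sizes and ranges. I'll move to the module's -y face with the fingers part-open as a two-point pusher.

jog_arm(
  series=[
    {"dx":0.0375,"dy":0.028,"dz":0,"rz":7.5,"gripper":45},
    {"dx":0.075,"dy":0.056,"rz":15,"gripper":45},
    {"dx":0.1125,"dy":0.084,"rz":22.5,"gripper":45},
    {"dx":0.15,"dy":0.112,"rz":30,"gripper":45},
    {"dx":0.1875,"dy":0.14,"rz":37.5,"gripper":45},
    {"dx":0.225,"dy":0.168,"rz":45,"gripper":45},
    {"dx":0.2625,"dy":0.196,"rz":52.5,"gripper":45},
    {"dx":0.3,"dy":0.225,"rz":60,"gripper":45},
  ],
)

```text
invalid input
```

jog_arm(
  series=[
    {"rx":0,"ry":0,"rz":7.5,"dx":0.0375,"dy":0.028,"dz":0,"gripper":45},
    {"rx":0,"ry":0,"rz":15,"dx":0.075,"dy":0.056,"dz":0,"gripper":45},
    {"rx":0,"ry":0,"rz":22.5,"dx":0.1125,"dy":0.084,"dz":0,"gripper":45},
    {"rx":0,"ry":0,"rz":30,"dx":0.15,"dy":0.112,"dz":0,"gripper":45},
    {"rx":0,"ry":0,"rz":37.5,"dx":0.1875,"dy":0.14,"dz":0,"gripper":45},
    {"rx":0,"ry":0,"rz":45,"dx":0.225,"dy":0.168,"dz":0,"gripper":45},
    {"rx":0,"ry":0,"rz":52.5,"dx":0.2625,"dy":0.196,"dz":0,"gripper":45},
    {"rx":0,"ry":0,"rz":60,"dx":0.3,"dy":0.225,"dz":0,"gripper":45},
  ],
)

```text
clock: 0.9
tool_pos: [0.4733, -0.3484, 0.231]
ee_rot: [-0.0, 0.783, 0.622, -0.0]
contact_force: [0.8, -0.7, 0.2]
opening: 0.449
grip_force: 0.0
```

jog_arm(
  series=[
    {"rx":0,"ry":0,"rz":2,"dx":0.026,"dy":0.02,"dz":0,"gripper":45},
    {"rx":0,"ry":0,"rz":4,"dx":0.052,"dy":0.04,"dz":0,"gripper":45},
    {"rx":0,"ry":0,"rz":6,"dx":0.078,"dy":0.058,"dz":0,"gripper":45},
    {"rx":0,"ry":0,"rz":6,"dx":0.078,"dy":0.058,"dz":-0.03,"gripper":45},
    {"rx":0,"ry":0,"rz":6,"dx":0.078,"dy":0.058,"dz":-0.06,"gripper":45},
    {"rx":0,"ry":0,"rz":6,"dx":0.078,"dy":0.058,"dz":-0.1,"gripper":45},
    {"rx":0,"ry":0,"rz":6,"dx":0.078,"dy":0.058,"dz":-0.14,"gripper":45},
    {"rx":0,"ry":0,"rz":6,"dx":0.078,"dy":0.058,"dz":-0.14,"gripper":45},
  ],
)

```text
clock: 1.7
tool_pos: [0.5467, -0.289, 0.0847]
ee_rot: [-0.005, 0.751, 0.66, -0.001]
contact_force: [-0.6, 0.6, -0.1]
opening: 0.448
grip_force: 0.0
```

```bash
python3 - <<'E'
from h import *
print(sense()["tool_pos"]); im=get_image("side"); cv2.imwrite("pics/s1.png",cv2.resize(im[180:420,180:460,::-1],None,fx=2.5,fy=2.5))
E
```

```text
[ 0.5467 -0.289   0.0847]
```

View pics/s1.png

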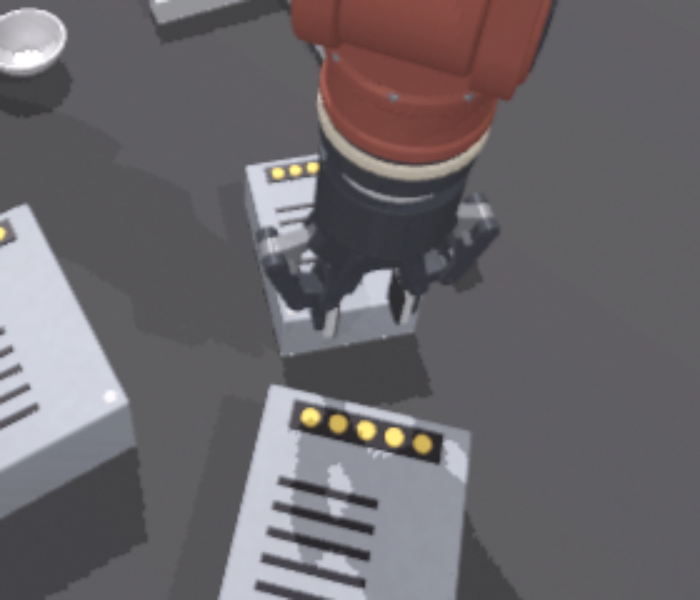

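The fingers hang between the module's near face and the look-alike. The elbows stick out to the sides but high up. I'll descend.

jog_arm(
  series=[
    {"rx":0,"ry":0,"rz":0,"dx":0.003,"dy":0,"dz":-0.02,"gripper":45},
    {"rx":0,"ry":0,"rz":0,"dx":0.003,"dy":0,"dz":-0.04,"gripper":45},
    {"rx":0,"ry":0,"rz":0,"dx":0.003,"dy":0,"dz":-0.06,"gripper":45},
    {"rx":0,"ry":0,"rz":0,"dx":0.003,"dy":0,"dz":-0.078,"gripper":45},
    {"rx":0,"ry":0,"rz":0,"dx":0.003,"dy":0,"dz":-0.078,"gripper":45},
    {"rx":0,"ry":0,"rz":0,"dx":0.004,"dy":0.005,"dz":-0.078,"gripper":45},
    {"rx":0,"ry":0,"rz":0,"dx":0.004,"dy":0.01,"dz":-0.078,"gripper":45},
    {"rx":0,"ry":0,"rz":0,"dx":0.004,"dy":0.015,"dz":-0.078,"gripper":45},
  ],
)

```text
clock: 2.55
tool_pos: [0.555, -0.2771, 0.0152]
ee_rot: [0.001, 0.751, 0.66, 0.0]
contact_force: [-3.2, -12.2, 5.0]
opening: 0.451
grip_force: 5.4
```

jog_arm(
  series=[
    {"rx":0,"ry":0,"rz":0.5,"dx":0.001,"dy":0.008,"dz":0,"gripper":45},
    {"rx":0,"ry":0,"rz":1,"dx":0.002,"dy":0.016,"dz":0,"gripper":45},
    {"rx":0,"ry":0,"rz":2,"dx":0.003,"dy":0.024,"dz":0,"gripper":45},
    {"rx":0,"ry":0,"rz":3,"dx":0.004,"dy":0.032,"dz":0,"gripper":45},
    {"rx":0,"ry":0,"rz":4,"dx":0.006,"dy":0.04,"dz":0,"gripper":45},
    {"rx":0,"ry":0,"rz":5,"dx":0.007,"dy":0.048,"dz":0,"gripper":45},
    {"rx":0,"ry":0,"rz":6,"dx":0.008,"dy":0.056,"dz":0,"gripper":45},
    {"rx":0,"ry":0,"rz":7,"dx":0.01,"dy":0.064,"dz":0,"gripper":45},
  ],
)

```text
clock: 3.35
tool_pos: [0.565, -0.214, 0.0152]
ee_rot: [0.002, 0.709, 0.705, -0.0]
contact_force: [-0.5, -6.7, 2.6]
opening: 0.45
grip_force: 3.1
```

jog_arm(
  series=[
    {"rx":0,"ry":0,"rz":0.5,"dx":0.001,"dy":0.008,"dz":0,"gripper":45},
    {"rx":0,"ry":0,"rz":1,"dx":0.002,"dy":0.016,"dz":0,"gripper":45},
    {"rx":0,"ry":0,"rz":1.5,"dx":0.003,"dy":0.024,"dz":0,"gripper":45},
    {"rx":0,"ry":0,"rz":2,"dx":0.004,"dy":0.032,"dz":0,"gripper":45},
    {"rx":0,"ry":0,"rz":2.5,"dx":0.005,"dy":0.04,"dz":0,"gripper":45},
    {"rx":0,"ry":0,"rz":3,"dx":0.006,"dy":0.048,"dz":0,"gripper":45},
    {"rx":0,"ry":0,"rz":3.4,"dx":0.007,"dy":0.056,"dz":0,"gripper":45},
    {"rx":0,"ry":0,"rz":3.4,"dx":0.008,"dy":0.064,"dz":0,"gripper":45},
  ],
)

```text
clock: 4.15
tool_pos: [0.5731, -0.1499, 0.0152]
ee_rot: [0.002, 0.688, 0.726, -0.0]
contact_force: [-0.4, -6.0, 2.9]
opening: 0.446
grip_force: 3.2
```

```bash
python3 - <<'E'
from h import *
print(sense()["tool_pos"],sense()["contact_force"]); im=get_image("top")[:,:,::-1]; cv2.imwrite("pics/t2.png",cv2.resize(im[130:290,150:430],None,fx=2.5,fy=2.5))
E
```

```text
[ 0.5731 -0.1499  0.0152] [-0.4144 -5.9799  2.8942]
```

View pics/t2.png

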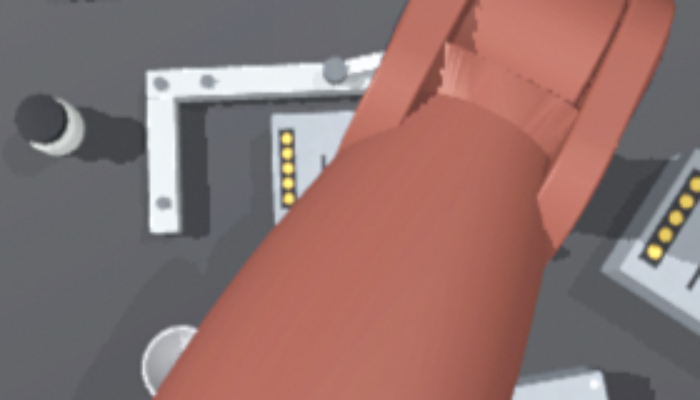

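The module is roughly square to the jig, with its left edge at column 272 of the crop and the short fence's inner face at 178. I'll continue to about 20 mm short of the stop.

jog_arm(
  series=[
    {"rx":0,"ry":0,"rz":0,"dx":0.001,"dy":0.008,"dz":0,"gripper":45},
    {"rx":0,"ry":0,"rz":0,"dx":0.002,"dy":0.016,"dz":0,"gripper":45},
    {"rx":0,"ry":0,"rz":0,"dx":0.003,"dy":0.024,"dz":0,"gripper":45},
    {"rx":0,"ry":0,"rz":0,"dx":0.004,"dy":0.032,"dz":0,"gripper":45},
    {"rx":0,"ry":0,"rz":0,"dx":0.005,"dy":0.04,"dz":0,"gripper":45},
    {"rx":0,"ry":0,"rz":0,"dx":0.006,"dy":0.048,"dz":0,"gripper":45},
    {"rx":0,"ry":0,"rz":0,"dx":0.007,"dy":0.056,"dz":0,"gripper":45},
    {"rx":0,"ry":0,"rz":0,"dx":0.007,"dy":0.064,"dz":0,"gripper":45},
  ],
)

```text
clock: 5.0
tool_pos: [0.5802, -0.086, 0.015]
ee_rot: [0.002, 0.688, 0.726, -0.0]
contact_force: [-0.6, -6.7, 4.9]
opening: 0.455
grip_force: 3.6
```

jog_arm(
  series=[
    {"rx":0,"ry":0,"rz":0,"dx":0,"dy":-0.012,"dz":0,"gripper":45},
    {"rx":0,"ry":0,"rz":0,"dx":0,"dy":-0.02,"dz":0.02,"gripper":45},
    {"rx":0,"ry":0,"rz":0,"dx":0,"dy":-0.02,"dz":0.06,"gripper":45},
    {"rx":0,"ry":0,"rz":0,"dx":-0.01,"dy":-0.02,"dz":0.1,"gripper":45},
    {"rx":0,"ry":0,"rz":8,"dx":-0.03,"dy":-0.01,"dz":0.12,"gripper":45},
    {"rx":0,"ry":0,"rz":16,"dx":-0.05,"dy":0.01,"dz":0.12,"gripper":45},
    {"rx":0,"ry":0,"rz":24,"dx":-0.07,"dy":0.03,"dz":0.12,"gripper":45},
    {"rx":0,"ry":0,"rz":32,"dx":-0.09,"dy":0.05,"dz":0.12,"gripper":45},
  ],
)

```text
clock: 5.8
tool_pos: [0.4883, -0.0348, 0.1336]
ee_rot: [0.0, 0.459, 0.888, 0.0]
contact_force: [-0.0, 0.6, 0.1]
opening: 0.446
grip_force: 0.0
```

jog_arm(
  series=[
    {"rx":0,"ry":0,"rz":8,"dx":0,"dy":0.023,"dz":0,"gripper":45},
    {"rx":0,"ry":0,"rz":16,"dx":0,"dy":0.023,"dz":0,"gripper":45},
    {"rx":0,"ry":0,"rz":24,"dx":0,"dy":0.023,"dz":0,"gripper":45},
    {"rx":0,"ry":0,"rz":32,"dx":0,"dy":0.023,"dz":0,"gripper":45},
    {"rx":0,"ry":0,"rz":40,"dx":0,"dy":0.023,"dz":0,"gripper":45},
    {"rx":0,"ry":0,"rz":48,"dx":0,"dy":0.023,"dz":0,"gripper":45},
    {"rx":0,"ry":0,"rz":56,"dx":0,"dy":0.023,"dz":0,"gripper":45},
    {"rx":0,"ry":0,"rz":58,"dx":0,"dy":0.023,"dz":0,"gripper":45},
  ],
)

```text
clock: 6.6
tool_pos: [0.489, -0.0124, 0.1334]
ee_rot: [-0.0, -0.029, 1.0, 0.0]
contact_force: [0.4, -0.3, -0.2]
opening: 0.446
grip_force: 0.0
```

```bash
python3 - <<'E'
from h import *
s=sense();print(s["tool_pos"],s["ee_rot"],s["joints"]); im=get_image("side"); cv2.imwrite("pics/s3.png",cv2.resize(im[130:350,130:410,::-1],None,fx=2.5,fy=2.5))
E
```

```text
[ 0.489  -0.0124  0.1334] [-0.     -0.0292  0.9996  0.0003] [-0.2938 -0.235  -0.4058  1.4003  0.0005 -0.3522]
```

View pics/s3.png

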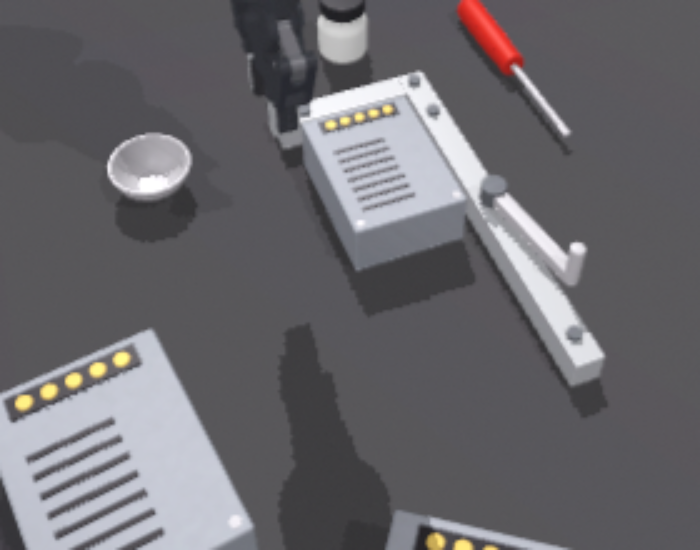

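The module lies close to the corner and parallel to the fences, and the gripper hangs clear on the robot side. I'll descend and push in +x.

jog_arm(
  series=[
    {"rx":0,"ry":0,"rz":0,"dx":0,"dy":0,"dz":-0.04,"gripper":45},
    {"rx":0,"ry":0,"rz":0,"dx":0,"dy":0,"dz":-0.08,"gripper":45},
    {"rx":0,"ry":0,"rz":0,"dx":0,"dy":0,"dz":-0.11,"gripper":45},
    {"rx":0,"ry":0,"rz":0,"dx":0,"dy":0,"dz":-0.118,"gripper":45},
    {"rx":0,"ry":0,"rz":0,"dx":0.006,"dy":0,"dz":-0.118,"gripper":45},
    {"rx":0,"ry":0,"rz":0,"dx":0.012,"dy":0,"dz":-0.118,"gripper":45},
    {"rx":0,"ry":0,"rz":0,"dx":0.018,"dy":0.001,"dz":-0.118,"gripper":45},
    {"rx":0,"ry":0,"rz":0,"dx":0.022,"dy":0.001,"dz":-0.118,"gripper":45},
  ],
)

```text
clock: 7.45
tool_pos: [0.5129, -0.0111, 0.0169]
ee_rot: [0.001, -0.027, 1.0, -0.0]
contact_force: [0.1, 1.6, -0.9]
opening: 0.452
grip_force: 0.0
```

jog_arm(
  series=[
    {"rx":0,"ry":0,"rz":0,"dx":0.003,"dy":0,"dz":0,"gripper":45},
    {"rx":0,"ry":0,"rz":0,"dx":0.006,"dy":0,"dz":0,"gripper":45},
    {"rx":0,"ry":0,"rz":0,"dx":0.009,"dy":0,"dz":0,"gripper":45},
    {"rx":0,"ry":0,"rz":0,"dx":0.012,"dy":0,"dz":0,"gripper":45},
    {"rx":0,"ry":0,"rz":0,"dx":0.014,"dy":0.001,"dz":0,"gripper":45},
    {"rx":0,"ry":0,"rz":0,"dx":0.016,"dy":0.001,"dz":0,"gripper":45},
    {"rx":0,"ry":0,"rz":0,"dx":0.018,"dy":0.001,"dz":0,"gripper":45},
    {"rx":0,"ry":0,"rz":0,"dx":0.018,"dy":0.001,"dz":0,"gripper":45},
  ],
)

```text
clock: 8.25
tool_pos: [0.5282, -0.0098, 0.0153]
ee_rot: [-0.001, -0.027, 1.0, 0.0]
contact_force: [-5.1, -0.7, 3.0]
opening: 0.452
grip_force: 2.8
```

jog_arm(
  series=[
    {"rx":0,"ry":0,"rz":0,"dx":0.001,"dy":0,"dz":0,"gripper":45},
    {"rx":0,"ry":0,"rz":0,"dx":0.002,"dy":0,"dz":0,"gripper":45},
    {"rx":0,"ry":0,"rz":0,"dx":0.003,"dy":0,"dz":0,"gripper":45},
    {"rx":0,"ry":0,"rz":0,"dx":0.004,"dy":0,"dz":0,"gripper":45},
    {"rx":0,"ry":0,"rz":0,"dx":0.005,"dy":0,"dz":0,"gripper":45},
    {"rx":0,"ry":0,"rz":0,"dx":0.006,"dy":0,"dz":0,"gripper":45},
    {"rx":0,"ry":0,"rz":0,"dx":0.006,"dy":0,"dz":0,"gripper":45},
    {"rx":0,"ry":0,"rz":0,"dx":0.006,"dy":0,"dz":0,"gripper":45},
  ],
)

```text
clock: 9.05
tool_pos: [0.5285, -0.0098, 0.0152]
ee_rot: [-0.007, -0.027, 1.0, -0.0]
contact_force: [-39.8, -3.5, 31.2]
opening: 0.448
grip_force: 20.3
```

Seated on the long fence (TCP x 0.5285 against 0.528 expected). Next I'll go back to the -y face for the final push.

jog_arm(
  series=[
    {"rx":0,"ry":0,"rz":0,"dx":-0.012,"dy":0,"dz":0,"gripper":45},
    {"rx":0,"ry":0,"rz":0,"dx":-0.03,"dy":0,"dz":0.02,"gripper":45},
    {"rx":0,"ry":0,"rz":0,"dx":-0.04,"dy":0,"dz":0.06,"gripper":45},
    {"rx":0,"ry":0,"rz":0,"dx":-0.04,"dy":-0.01,"dz":0.1,"gripper":45},
    {"rx":0,"ry":0,"rz":-8,"dx":-0.03,"dy":-0.03,"dz":0.12,"gripper":45},
    {"rx":0,"ry":0,"rz":-16,"dx":-0.01,"dy":-0.06,"dz":0.12,"gripper":45},
    {"rx":0,"ry":0,"rz":-24,"dx":0.02,"dy":-0.08,"dz":0.12,"gripper":45},
    {"rx":0,"ry":0,"rz":-32,"dx":0.05,"dy":-0.1,"dz":0.12,"gripper":45},
  ],
)

```text
clock: 9.85
tool_pos: [0.5863, -0.1111, 0.1359]
ee_rot: [0.001, 0.253, 0.967, -0.0]
contact_force: [-1.2, 0.6, 0.7]
opening: 0.449
grip_force: 0.0
```

jog_arm(
  series=[
    {"rx":0,"ry":0,"rz":-8,"dx":0.003,"dy":0,"dz":0,"gripper":45},
    {"rx":0,"ry":0,"rz":-16,"dx":0.003,"dy":0,"dz":0,"gripper":45},
    {"rx":0,"ry":0,"rz":-24,"dx":0.003,"dy":0,"dz":0,"gripper":45},
    {"rx":0,"ry":0,"rz":-32,"dx":0.003,"dy":0,"dz":0,"gripper":45},
    {"rx":0,"ry":0,"rz":-40,"dx":0.003,"dy":0,"dz":0,"gripper":45},
    {"rx":0,"ry":0,"rz":-48,"dx":0.003,"dy":0,"dz":0,"gripper":45},
    {"rx":0,"ry":0,"rz":-56,"dx":0.003,"dy":0,"dz":0,"gripper":45},
    {"rx":0,"ry":0,"rz":-58,"dx":0.003,"dy":0,"dz":0,"gripper":45},
  ],
)

```text
clock: 10.65
tool_pos: [0.5881, -0.1098, 0.1354]
ee_rot: [-0.0, 0.69, 0.724, 0.0]
contact_force: [-0.2, 0.0, -0.6]
opening: 0.446
grip_force: 0.0
```

```bash
python3 - <<'E'
from h import *
s=sense();print(s["tool_pos"],s["ee_rot"]); im=get_image("side"); cv2.imwrite("pics/s4.png",cv2.resize(im[130:350,180:460,::-1],None,fx=2.5,fy=2.5))
E
```

```text
[ 0.5881 -0.1098  0.1354] [-0.      0.6898  0.724   0.    ]
```

View pics/s4.png

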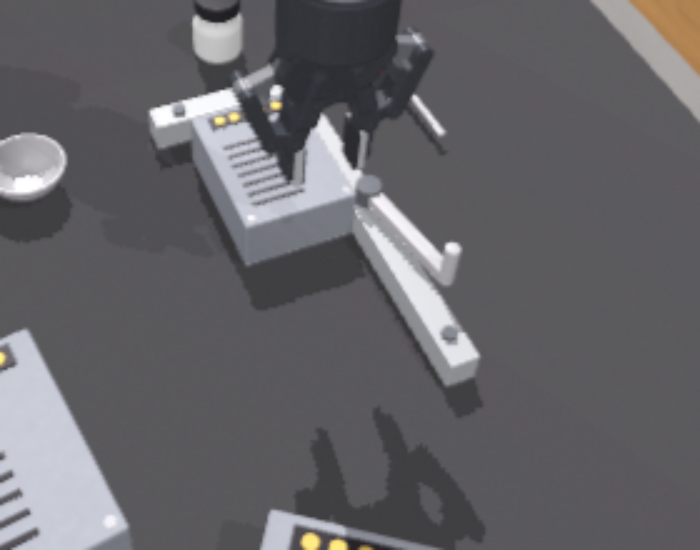

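jog_arm(
  series=[
    {"rx":0,"ry":0,"rz":0,"dx":-0.005,"dy":0,"dz":-0.03,"gripper":45},
    {"rx":0,"ry":0,"rz":0,"dx":-0.005,"dy":0,"dz":-0.06,"gripper":45},
    {"rx":0,"ry":0,"rz":0,"dx":-0.005,"dy":0,"dz":-0.09,"gripper":45},
    {"rx":0,"ry":0,"rz":0,"dx":-0.005,"dy":0,"dz":-0.11,"gripper":45},
    {"rx":0,"ry":0,"rz":0,"dx":-0.005,"dy":0,"dz":-0.12,"gripper":45},
    {"rx":0,"ry":0,"rz":0,"dx":-0.005,"dy":0.008,"dz":-0.12,"gripper":45},
    {"rx":0,"ry":0,"rz":0,"dx":-0.005,"dy":0.016,"dz":-0.12,"gripper":45},
    {"rx":0,"ry":0,"rz":0,"dx":-0.006,"dy":0.024,"dz":-0.12,"gripper":45},
  ],
)

```text
clock: 11.5
tool_pos: [0.5831, -0.0853, 0.0169]
ee_rot: [0.001, 0.688, 0.726, 0.001]
contact_force: [0.5, 0.3, 0.6]
opening: 0.449
grip_force: 0.0
```

jog_arm(
  series=[
    {"rx":0,"ry":0,"rz":0,"dx":0,"dy":0.003,"dz":0,"gripper":45},
    {"rx":0,"ry":0,"rz":0,"dx":0,"dy":0.006,"dz":0,"gripper":45},
    {"rx":0,"ry":0,"rz":0,"dx":0,"dy":0.009,"dz":0,"gripper":45},
    {"rx":0,"ry":0,"rz":0,"dx":0,"dy":0.012,"dz":0,"gripper":45},
    {"rx":0,"ry":0,"rz":0,"dx":-0.001,"dy":0.015,"dz":0,"gripper":45},
    {"rx":0,"ry":0,"rz":0,"dx":-0.001,"dy":0.018,"dz":0,"gripper":45},
    {"rx":0,"ry":0,"rz":0,"dx":-0.001,"dy":0.02,"dz":0,"gripper":45},
    {"rx":0,"ry":0,"rz":0,"dx":-0.001,"dy":0.02,"dz":0,"gripper":45},
  ],
)

```text
clock: 12.3
tool_pos: [0.5819, -0.0668, 0.0169]
ee_rot: [0.002, 0.688, 0.726, -0.0]
contact_force: [-1.1, -6.1, 3.2]
opening: 0.453
grip_force: 2.8
```

jog_arm(
  series=[
    {"rx":0,"ry":0,"rz":0,"dx":0,"dy":0.002,"dz":0,"gripper":45},
    {"rx":0,"ry":0,"rz":0,"dx":0,"dy":0.004,"dz":0,"gripper":45},
    {"rx":0,"ry":0,"rz":0,"dx":0,"dy":0.005,"dz":0,"gripper":45},
    {"rx":0,"ry":0,"rz":0,"dx":0,"dy":0.006,"dz":0,"gripper":45},
    {"rx":0,"ry":0,"rz":0,"dx":0,"dy":0.007,"dz":0,"gripper":45},
    {"rx":0,"ry":0,"rz":0,"dx":0,"dy":0.008,"dz":0,"gripper":45},
    {"rx":0,"ry":0,"rz":0,"dx":0,"dy":0.009,"dz":0,"gripper":45},
    {"rx":0,"ry":0,"rz":0,"dx":0,"dy":0.009,"dz":0,"gripper":45},
  ],
)

```text
clock: 13.1
tool_pos: [0.582, -0.0624, 0.0172]
ee_rot: [0.004, 0.689, 0.725, -0.004]
contact_force: [-4.0, -28.7, 0.9]
opening: 0.449
grip_force: 13.9
```

Seated on the short fence as well: TCP y is -0.0624 and the force has risen to 29 N. I'll back off, close the fingers and go to the far side of the pin.

jog_arm(
  series=[
    {"rx":0,"ry":0,"rz":0,"dx":0,"dy":-0.015,"dz":0,"gripper":45},
    {"rx":0,"ry":0,"rz":0,"dx":0,"dy":-0.03,"dz":0.01,"gripper":45},
    {"rx":0,"ry":0,"rz":0,"dx":-0.01,"dy":-0.04,"dz":0.05,"gripper":45},
    {"rx":0,"ry":0,"rz":0,"dx":-0.01,"dy":-0.04,"dz":0.09,"gripper":45},
    {"rx":0,"ry":0,"rz":8,"dx":0,"dy":-0.05,"dz":0.13,"gripper":20},
    {"rx":0,"ry":0,"rz":16,"dx":0.02,"dy":-0.06,"dz":0.15,"gripper":0},
    {"rx":0,"ry":0,"rz":24,"dx":0.04,"dy":-0.07,"dz":0.15,"gripper":0},
    {"rx":0,"ry":0,"rz":32,"dx":0.06,"dy":-0.08,"dz":0.15,"gripper":0},
  ],
)

```text
clock: 13.9
tool_pos: [0.6425, -0.1377, 0.1679]
ee_rot: [0.002, 0.459, 0.889, 0.0]
contact_force: [0.4, -0.5, 0.0]
opening: -0.003
grip_force: 0.0
```

jog_arm(
  series=[
    {"rx":0,"ry":0,"rz":8,"dx":0.02,"dy":-0.01,"dz":0,"gripper":0},
    {"rx":0,"ry":0,"rz":16,"dx":0.04,"dy":-0.013,"dz":0,"gripper":0},
    {"rx":0,"ry":0,"rz":24,"dx":0.06,"dy":-0.013,"dz":0,"gripper":0},
    {"rx":0,"ry":0,"rz":32,"dx":0.06,"dy":-0.013,"dz":0,"gripper":0},
    {"rx":0,"ry":0,"rz":40,"dx":0.06,"dy":-0.013,"dz":0,"gripper":0},
    {"rx":0,"ry":0,"rz":48,"dx":0.06,"dy":-0.013,"dz":0,"gripper":0},
    {"rx":0,"ry":0,"rz":56,"dx":0.06,"dy":-0.013,"dz":0,"gripper":0},
    {"rx":0,"ry":0,"rz":64,"dx":0.06,"dy":-0.013,"dz":0,"gripper":0},
  ],
)

```text
clock: 14.7
tool_pos: [0.7011, -0.15, 0.1664]
ee_rot: [0.0, -0.082, 0.997, 0.0]
contact_force: [-0.4, -0.4, 0.2]
opening: 0.0
grip_force: 0.0
```

```bash
python3 - <<'E'
from h import *
s=sense();print(s["tool_pos"],s["ee_rot"],s["joints"]); im=get_image("side"); cv2.imwrite("pics/s5.png",cv2.resize(im[120:340,180:460,::-1],None,fx=2.5,fy=2.5))
E
```

```text
[ 0.7011 -0.15    0.1664] [ 0.0004 -0.082   0.9966  0.0002] [-0.3928  0.47    0.4084  1.5087  0.0007 -0.5569]
```

View pics/s5.png

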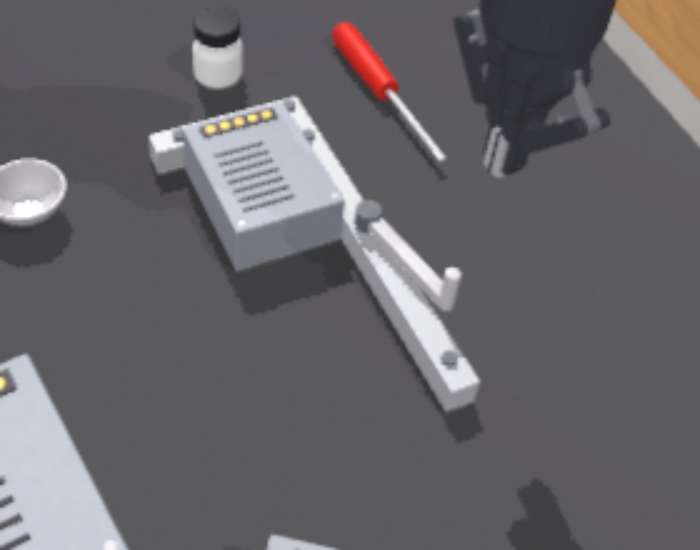

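The module looks flush in the corner. The pin top is at crop (453,272) and the boss top at (369,209). I'll cross-check the numbers.

```bash
python3 - <<'E'
from h import *
print("pin",cast("side",(361.2,228.8),.072)[0],"boss",cast("side",(327.6,203.6),.048)[0])
h=np.array([.6528,-.0601]);y=.055
for a in (1.75,1.4,1.05,.7,.35,0):
    R=np.array([[np.cos(y),-np.sin(y)],[np.sin(y),np.cos(y)]])
    p=h+.1*R@[-np.cos(a),-np.sin(a)]; d=R@[-np.sin(a),np.cos(a)]
    print(a,"pin",p,"tcp contact",p-.017*d,"psi",np.degrees(np.arctan2(d[1],d[0])))
im=cv2.cvtColor(get_image("side"),cv2.COLOR_RGB2BGR); print(modtop("side",im,(285,190),th=150))
E
```

```text
pin [ 0.6781 -0.1611  0.072 ] boss [ 0.6545 -0.065   0.048 ]
1.75 pin [ 0.676  -0.1574] tcp contact [ 0.6925 -0.1534] psi -166.58111797888643
1.4 pin [ 0.6412 -0.1594] tcp contact [ 0.6581 -0.1614] psi 173.3653591915348
1.05 pin [ 0.6079 -0.1494] tcp contact [ 0.6231 -0.1571] psi 153.31183636195595
0.7 pin [ 0.58   -0.1286] tcp contact [ 0.5916 -0.141 ] psi 133.25831353237714
0.35 pin [ 0.5609 -0.0995] tcp contact [ 0.5676 -0.1151] psi 113.20479070279835
0 pin [ 0.553  -0.0656] tcp contact [ 0.5539 -0.0826] psi 93.15126787321954
((579.8665771484375, -2.8939590454101562), (140.4859619140625, 161.5691680908203), 3.3034615516662598)
```

jog_arm(
  series=[
    {"rx":0,"ry":0,"rz":4,"dx":0.01,"dy":-0.003,"dz":0,"gripper":0},
    {"rx":0,"ry":0,"rz":4,"dx":0.01,"dy":-0.003,"dz":-0.03,"gripper":0},
    {"rx":0,"ry":0,"rz":4,"dx":0.01,"dy":-0.003,"dz":-0.06,"gripper":0},
    {"rx":0,"ry":0,"rz":4,"dx":0.01,"dy":-0.003,"dz":-0.09,"gripper":0},
    {"rx":0,"ry":0,"rz":4,"dx":0.01,"dy":-0.003,"dz":-0.112,"gripper":0},
    {"rx":0,"ry":0,"rz":4,"dx":0.01,"dy":-0.003,"dz":-0.112,"gripper":0},
    {"rx":0,"ry":0,"rz":4,"dx":0.003,"dy":-0.004,"dz":-0.112,"gripper":0},
    {"rx":0,"ry":0,"rz":4,"dx":-0.005,"dy":-0.005,"dz":-0.112,"gripper":0},
  ],
)

```text
clock: 15.6
tool_pos: [0.6968, -0.1554, 0.0559]
ee_rot: [0.001, -0.113, 0.994, -0.001]
contact_force: [-0.3, -0.3, -0.4]
opening: 0.004
grip_force: 0.0
```

jog_arm(
  series=[
    {"rx":0,"ry":0,"rz":-5,"dx":-0.01,"dy":-0.002,"dz":0,"gripper":0},
    {"rx":0,"ry":0,"rz":-10,"dx":-0.02,"dy":-0.004,"dz":0,"gripper":0},
    {"rx":0,"ry":0,"rz":-15,"dx":-0.029,"dy":-0.006,"dz":0,"gripper":0},
    {"rx":0,"ry":0,"rz":-20,"dx":-0.038,"dy":-0.006,"dz":0,"gripper":0},
    {"rx":0,"ry":0,"rz":-25,"dx":-0.047,"dy":-0.006,"dz":0,"gripper":0},
    {"rx":0,"ry":0,"rz":-30,"dx":-0.056,"dy":-0.005,"dz":0,"gripper":0},
    {"rx":0,"ry":0,"rz":-35,"dx":-0.065,"dy":-0.004,"dz":0,"gripper":0},
    {"rx":0,"ry":0,"rz":-40,"dx":-0.073,"dy":-0.002,"dz":0,"gripper":0},
  ],
)

```text
clock: 16.4
tool_pos: [0.6241, -0.1578, 0.0566]
ee_rot: [0.002, 0.236, 0.972, -0.0]
contact_force: [1.8, -1.0, 0.1]
opening: 0.0
grip_force: 0.7
```

jog_arm(
  series=[
    {"rx":0,"ry":0,"rz":-5,"dx":-0.008,"dy":0.003,"dz":0,"gripper":0},
    {"rx":0,"ry":0,"rz":-10,"dx":-0.017,"dy":0.007,"dz":0,"gripper":0},
    {"rx":0,"ry":0,"rz":-15,"dx":-0.025,"dy":0.012,"dz":0,"gripper":0},
    {"rx":0,"ry":0,"rz":-20,"dx":-0.032,"dy":0.017,"dz":0,"gripper":0},
    {"rx":0,"ry":0,"rz":-25,"dx":-0.039,"dy":0.023,"dz":0,"gripper":0},
    {"rx":0,"ry":0,"rz":-30,"dx":-0.046,"dy":0.029,"dz":0,"gripper":0},
    {"rx":0,"ry":0,"rz":-35,"dx":-0.052,"dy":0.036,"dz":0,"gripper":0},
    {"rx":0,"ry":0,"rz":-40,"dx":-0.057,"dy":0.043,"dz":0,"gripper":0},
  ],
)

```text
clock: 17.2
tool_pos: [0.5672, -0.1146, 0.0564]
ee_rot: [0.002, 0.554, 0.833, 0.0]
contact_force: [1.9, -0.5, 0.3]
opening: -0.003
grip_force: 0.7
```

jog_arm(
  series=[
    {"rx":0,"ry":0,"rz":-4,"dx":-0.004,"dy":0.006,"dz":0,"gripper":0},
    {"rx":0,"ry":0,"rz":-8,"dx":-0.007,"dy":0.012,"dz":0,"gripper":0},
    {"rx":0,"ry":0,"rz":-12,"dx":-0.01,"dy":0.018,"dz":0,"gripper":0},
    {"rx":0,"ry":0,"rz":-16,"dx":-0.012,"dy":0.024,"dz":0,"gripper":0},
    {"rx":0,"ry":0,"rz":-20,"dx":-0.013,"dy":0.029,"dz":0,"gripper":0},
    {"rx":0,"ry":0,"rz":-20,"dx":-0.013,"dy":0.032,"dz":0,"gripper":0},
    {"rx":0,"ry":0,"rz":-20,"dx":-0.013,"dy":0.035,"dz":0,"gripper":0},
    {"rx":0,"ry":0,"rz":-20,"dx":-0.013,"dy":0.037,"dz":0,"gripper":0},
  ],
)

```text
clock: 18.0
tool_pos: [0.5541, -0.0828, 0.0564]
ee_rot: [0.005, 0.689, 0.725, -0.004]
contact_force: [-5.6, -33.4, -0.1]
opening: 0.002
grip_force: 16.4
```

The keeper is at its stop: TCP y -0.083 against -0.083 predicted, with the force rising. I'll back away.

jog_arm(
  series=[
    {"rx":0,"ry":0,"rz":0,"dx":0,"dy":-0.01,"dz":0,"gripper":0},
    {"rx":0,"ry":0,"rz":0,"dx":0,"dy":-0.03,"dz":0,"gripper":0},
    {"rx":0,"ry":0,"rz":0,"dx":0,"dy":-0.06,"dz":0.03,"gripper":0},
    {"rx":0,"ry":0,"rz":0,"dx":-0.02,"dy":-0.1,"dz":0.07,"gripper":0},
    {"rx":0,"ry":0,"rz":0,"dx":-0.05,"dy":-0.13,"dz":0.1,"gripper":0},
    {"rx":0,"ry":0,"rz":0,"dx":-0.08,"dy":-0.16,"dz":0.12,"gripper":0},
    {"rx":0,"ry":0,"rz":0,"dx":-0.1,"dy":-0.2,"dz":0.14,"gripper":0},
    {"rx":0,"ry":0,"rz":0,"dx":-0.12,"dy":-0.24,"dz":0.15,"gripper":0},
  ],
)

```text
clock: 18.8
tool_pos: [0.4338, -0.3162, 0.2068]
ee_rot: [0.003, 0.687, 0.726, 0.0]
contact_force: [0.9, -0.6, -0.6]
opening: 0.0
grip_force: 0.0
```

jog_arm(
  series=[
    {"rx":0,"ry":0,"rz":0,"dx":-0.02,"dy":-0.03,"dz":0,"gripper":0},
    {"rx":0,"ry":0,"rz":0,"dx":-0.04,"dy":-0.06,"dz":0,"gripper":0},
    {"rx":0,"ry":0,"rz":0,"dx":-0.06,"dy":-0.09,"dz":0,"gripper":0},
    {"rx":0,"ry":0,"rz":0,"dx":-0.08,"dy":-0.12,"dz":0,"gripper":0},
    {"rx":0,"ry":0,"rz":0,"dx":-0.1,"dy":-0.14,"dz":0,"gripper":0},
    {"rx":0,"ry":0,"rz":0,"dx":-0.12,"dy":-0.16,"dz":0,"gripper":0},
    {"rx":0,"ry":0,"rz":0,"dx":-0.12,"dy":-0.16,"dz":0,"gripper":0},
    {"rx":0,"ry":0,"rz":0,"dx":-0.12,"dy":-0.16,"dz":0,"gripper":0},
  ],
)

```text
clock: 19.6
tool_pos: [0.314, -0.4749, 0.2039]
ee_rot: [0.001, 0.688, 0.725, -0.0]
contact_force: [0.2, 0.2, -0.3]
opening: -0.002
grip_force: 0.0
```

```bash
python3 - <<'E'
from h import *
im=get_image("top")[:,:,::-1]; cv2.imwrite("pics/t6.png",cv2.resize(im[130:240,150:350],None,fx=4,fy=4,interpolation=cv2.INTER_CUBIC))
print(cast("top",[(0,0)],0)); c=np.array([.6306,.0829]);y=.055;R=np.array([[np.cos(y),-np.sin(y)],[np.sin(y),np.cos(y)]])
g=im.max(2).astype(float)
# left/bottom/right module top edges (z=.05): near (robot) edge and -y edge
B=[(x,200+step(g[200:230,x],190)) for x in range(228,266,2)]
w=(cast("top",B,.05)[:,:2]-c)@R; p,d=line(w); print("near edge jig x",p,"slope deg",np.degrees(np.arctan(d[0]/d[1])))
E
```

```text
[[1.0362 0.627  0.    ]]
near edge jig x [-0.0956 -0.0571] slope deg -0.23756512
```

View pics/t6.png

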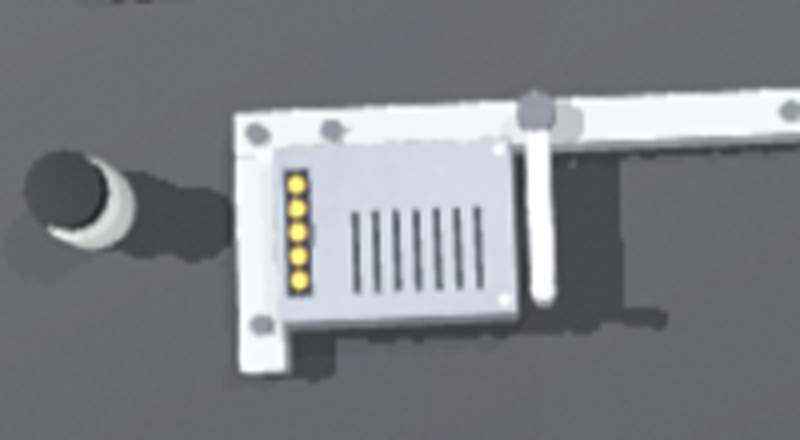

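The picture shows the module flush in the corner, with its right edge at crop (517,230). The keeper is shut behind it, its pin at (542,297). One check on y, then I'll hand in if it is good.

```bash
python3 - <<'E'
from h import *
im=cv2.imread("pics/t6.png"); g=im.max(2).astype(float)
c=np.array([.6306,.0829]);y=.055;R=np.array([[np.cos(y),-np.sin(y)],[np.sin(y),np.cos(y)]])
P=[((500+step(g[r,500:524],180)-1.5)/4+150,(r-1.5)/4+130) for r in range(180,290,5)]
w=(cast("top",P,.05)[:,:2]-c)@R; p,d=line(w); print("-y edge jig",p,np.degrees(np.arctan(d[1]/d[0])))
print("pin",(cast("top",[(150+541/4,130+297/4)],.072)[0,:2]-c)@R)
ok=abs(p[1]+.130)<.003
print(ok)
if ok: print(order.hand_in())
E
```

```text
-y edge jig [-0.0457 -0.1296] 0.06306954
pin [-0.0914 -0.1437]
True
the job is handed in; nothing more can be done
None
```

The job is handed in: the module sits square and flush against both fences, the keeper is shut at its stop behind it, and the arm has backed away. In the last camera check its edges were within 0.5 mm of home and 0.3° of square.

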